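# Refit the filter cover of a nail dust collector

### The job

The filter cover of the nail dust collector has been left lying loose on top of it. Fit it: slide it outward until its near edge tips down into the recess, push that edge back under the fixed lip until the whole cover drops level onto the recess floor, then fold the hold-down arm over so that its foot comes down on the cover. Do not disturb the bottles and the brush jar standing around.

Things in the scene. Friction and masses are not known exactly. Their poses are not given: they have to be found in the camera images.
- recess (a point): Centre of the floor of the recess in the top of a white box, the dust collector (fixed, 254 by 152 mm). The floor is 48 mm above the table, 166 mm long (x -83 to +83), 116 mm wide. x points along the collector away from the robot (turned at most 0.3 rad), y left, z up. Walls along both sides, 18 mm thick, rise 25 mm above the floor and guide the cover; they run the collector's whole length.
- lip_tip (a point): Middle of the free edge of the fixed aluminium lip, on its top face. The lip is 4 mm thick and overhangs the recess's near end by 34 mm (x -83 to -49 in the recess's frame); its top is 17 mm and its underside 13 mm above the recess floor. Axes as the recess's.
- deck_edge (a point): Middle of the far top edge of the recess (x +83), where the flat far deck begins, 17 mm above the recess floor and 64 mm long. From here to the lip's free edge the opening is 132 mm. Two dark hinge ears on the deck, 43 mm beyond this edge and 28 mm above the recess floor, stop a cover that is pushed out too far.
- cover_rib (a point): Centre of the upright rib across the middle of the loose filter cover, a slotted aluminium plate 160 (x) by 110 (y) by 6 mm, 0.2 to 0.4 kg; z is the plate's normal. The rib is 12 mm thick (x), 60 mm long (y) and rises 26 mm above the plate; push it from either side or pinch it. This point is 13 mm above the plate's top. Fully home it is 19 mm above the recess floor, within 3 mm of its centre.
- cover_near (a point): Middle of the cover's near edge, on the plate's underside, 80 mm from the rib. At the start the cover lies flat, this edge 6 to 22 mm onto the lip, far edge on the deck. Rib at x above +31 mm in the recess's frame: this edge drops off the lip to the recess floor. Pushed back, it goes under the lip; near rib x +3 mm the far edge leaves the deck and the cover falls level.
- hold_arm (a joint): Angle of the steel hold-down arm, rad: 0 = folded down level with its foot on the cover, 1.57 = upright, 1.9 = leaning back away from the robot against its stop (starts 1.72 to 1.88). Light hinge along the collector's y, at x = +133 mm, z = +29 mm in the recess's frame. Pulled past upright towards the robot it falls shut by its own weight. The arm is 14 mm wide, with a rubber foot 16 mm across under it, 70 mm from the hinge.
- cross_bar (a point): Centre of the cross bar at the free end of the hold-down arm: 10 by 10 mm, 50 mm long across the arm, 86 mm from the hinge.
- polish_a_mid (a point): Mid-height of the clear polish bottle, 36 mm square, 87 mm tall; stays where it is, at the robot's right.
- polish_b_mid (a point): Mid-height of the amber polish bottle, the same size; stays where it is, at the robot's right.
- jar_mid (a point): Centre of the white jar, 76 mm across, 90 mm tall, with brushes up to 190 mm high; stays where it is, at the robot's right.
- practice_hand: Fixed practice hand on a stand at the robot's left, an obstacle: origin on the table under the palm; it reaches 115 mm to -y and 210 mm to +y, 75 mm to either side in x, 100 mm tall.
There are look-alikes about, which are no part of the job. Of the things shaped like the part that bears cover_rib, the aluminium one is meant.

How it is judged:
By the outcome, as a careful person would: the job done as asked, in the order asked, and still so for the second after the job is handed in, with the robot touching nothing.
It also fails if it takes over 54 s, if anything falls off the work surface, if the arm or the gripper's body presses on something with over 40 N, if the wrist force passes 120 N, or if a joint passes its speed limit or range.

### The arm

A 6-joint arm with a two-finger parallel gripper is mounted at the origin on the work surface. World frame = base frame: x ahead of the robot, y to its left, z up, the work surface at z = 0. Lengths are in mm, angles in rad, forces in N, time in s.
With the tool pointing down it reaches from about 350 to 875 mm from the base axis. Payload 4.2 kg.
Tool frame: the origin (TCP) lies on the mounting face of the last link; the fingertips stand 173 mm ahead of it and the grasp point (between the pads) lies grip_point_offset ahead of it (grip_point_offset is the distance from the TCP to the grasp point, in mm); z points along the fingers, y is the line along which they close (so a half turn about z gives the same grasp; the last joint's range is limited). The gripper opens to 85 mm and grips with 20 to 120 N. Pads are 22 mm wide; open, the fingers measure 114 mm over their backs; the gripper's body (76 mm by 85 mm) begins 54 mm behind the grasp point. The pads swing forward as they close: fully open they stand 13 mm farther back than shut.
Start: joints at [1.59, 0.385, 0.008, 0, -1.194, -0.259], TCP at [148.411, 607.103, 404.712] pointing down, gripper open.
Joint ranges: [-3.14, 3.14], [-1.21, 2.06], [-1.07, 1.41], [-3.16, 2.05], [-2.99, -0.16], [-3.1, 3.1]. Speed limits (rad/s): [2.79, 2.79, 3.14, 3.14, 3.14, 3.14].

### API

Orientations are given as a unit quaternion [x, y, z, w].
In Python, from bench import read_state, get_image, job_done, recognise, place_of, grip_point_offset gives the robot as it stands. The module is installed in compiled form; this text tells all that it offers.
- The arm moves only by the tool carry_out, never from a script. Its arguments are lists of equal length, an entry for each row: "slide": the shift along the tool's x, y, z in m, a list of three; "roll": the turn about the tool's z in degrees; "claw": the finger opening in m, from 0 to 0.0854. A call has 1 to 8 rows; each row is the pose to reach, as a shift and turn from the pose commanded when the call began, along the tool's axes at that moment; what a row does not reach only later rows make up. A row lasts 1/8 s, in which the tool goes at most 62.5 mm and 10.7 degrees, less where a joint would pass 70% of its speed; a pose out of reach is approached as far as the arm can. A call with a gripper value outside its range is refused whole. The fingers move at their own pace and stop on an object; the grip force is fixed at half the most. Time passes only in rows, so rows that repeat a pose let the fingers close. It gives the time, the measured TCP pose, the force, the opening and the grip force at its end, in the units of the state.
- read_state(): the state, without advancing time (a new reading comes with each control period).
- get_image(name): name is "scene" or "top" or "wrist"; returns a dict with "img" (384x512x3 uint8, red, green, blue), "z_map" (384x512 float32, mm along the optical axis (not along the pixel's ray), 0 where there is no reading), "mtx" (3x3 intrinsics, pixels), "world_from_camera" (4x4, takes a point from camera to world coordinates); the wrist camera has in their place "T_tool_cam" (4x4, takes a point from camera to tool coordinates, whose origin is the TCP and whose axes are the flange's). Camera axes: x right, y up, looking along -z (the intrinsics and any distortion apply to the point x, -y, -z); pixel columns grow to the right and rows downward; lengths in mm; the calibration is good to about 2 mm. The wrist camera is an equidistant fisheye: a pixel r from the principal point sees the ray r / f radians off the axis. A picture is of the moment at which its call begins: read the wrist's pose just before it.
- job_done(): hands the job in; it is judged then, once.
Trained networks look in a picture, given as the dict that the camera call returned (one of the last four; its "shot" number tells which), for a name from the list of things; names that differ only in an ending like _2 or _b are one class to them, and where a whole thing is asked for, a point or a joint stands for the part that bears it (a point fixed in the world has none). Each returns a list of dicts, best first, with "conf" (0 to 1); they miss things now and then, are a little off and sometimes report something else, mostly with a low value. They report only what shows in the picture. A call takes as long as a camera call. They do not tell look-alikes from the thing itself.
- recognise(picture, thing): "at" ([column, row] in pixels, amid what is visible of it).
- place_of(picture, thing): "at" ([column, row] in pixels: a listed point, or the origin of a listed thing).
The state is a dict: "clock": time; "joints": joint angles; "joint_vel": joint speeds; "joint_efforts": joint torques, N m; "position": TCP position; "ee_rot": TCP orientation; "contact_force": force on the tool from outside, world axes, zero at the start; "wrist_torque": the same for the moment, N m; "gripper_width": finger opening in mm; "grasp_force": force on a finger pad.
Only numpy, scipy, OpenCV 4.12 (cv2) and the standard library are available. Lean on these libraries where they do the work, as an engineer would, in place of code of your own. Each camera call takes 0.05 s, during which the arm holds its last target. There are 200 camera calls.

## Working session

There is one attempt and no reset: what is moved stays moved. The work goes in short steps, Python scripts to look and compute and a tool call to move; the robot and the scene stay as the last step left them, time stands still between calls to the robot, and variables do not carry over. Pictures are saved under pics/ and viewed, at most 10 in all, crops included, and the job is handed in when it is done.

Besides the shell and the picture viewer there is one more tool, called after "Call:" as a command line: name --pt "numbers of a row" for each row, then --argument value for the rest. carry_out: Moves the arm, as the interface text tells. Its arguments: {"type":"object","properties":{"slide":{"type":"array"},"roll":{"type":"array"},"claw":{"type":"array"}},"required":["slide","roll","claw"]}

```bash
mkdir -p pics
cat > h.py <<'E'
import numpy as np, cv2
from bench import *
from scipy.spatial.transform import Rotation as R
def cam(p):
    if 'world_from_camera' in p: return p['world_from_camera']
    raise KeyError
def w(p,uv,z=None,T=None):
    """pixel->world; depth from map unless world height z given (pinhole cams)"""
    T=p['world_from_camera']; K=p['mtx']; u,v=uv
    d=np.array([(u-K[0,2])/K[0,0],-(v-K[1,2])/K[1,1],-1.])
    if z is None:
        a=p['z_map'][max(0,int(v)-1):int(v)+2,max(0,int(u)-1):int(u)+2]; a=a[a>0]
        if len(a)==0: return None
        s=np.median(a)
    else: s=(z-T[2,3])/(T[:3,:3]@d)[2]
    return T[:3,:3]@(d*s)+T[:3,3]
def save(p,n,crop=None,k=1):
    i=p['img'][...,::-1]
    if crop: i=i[crop[1]:crop[3],crop[0]:crop[2]]
    cv2.imwrite('pics/'+n,cv2.resize(i,None,fx=k,fy=k,interpolation=cv2.INTER_CUBIC))
E
python3 - <<'E'
from h import *
np.set_printoptions(precision=1,suppress=True)
print(grip_point_offset, read_state())
ims=[]
for c in('scene','top'):
    p=get_image(c); ims.append(p)
    print(c,{k:p[k] for k in p if k not in('img','z_map')})
    for t in('recess','lip_tip','deck_edge','cover_rib','cover_near','hold_arm','cross_bar','polish_a_mid','jar_mid','practice_hand'):
        for f in(place_of,):
            if t=='hold_arm': f=recognise
            try:
                for r in f(p,t)[:3]: print(t,np.array(r['at']),round(r['conf'],2),w(p,r['at']))
            except Exception as e: print(t,e)
    save(p,c+'0.png',None,1.5)
E
```

```text
154.70000000000002 {'clock': 0.0, 'joints': array([ 1.6,  0.4,  0. , -0. , -1.2, -0.3]), 'joint_vel': array([ 0., -0.,  0.,  0.,  0., -0.]), 'joint_efforts': array([  0. , -39.2,  18.8,   4.2,  -0. ,   0. ]), 'position': array([148.4, 606.9, 403.6]), 'ee_rot': array([ 1. , -0.1, -0. ,  0. ]), 'contact_force': array([-0.4, -1.1,  1.2]), 'wrist_torque': array([-0., -0., -0.]), 'grasp_force': 0.0, 'gripper_width': 85.39159361039701}
scene {'mtx': array([[406.9,   0. , 249.4],
       [  0. , 406.9, 185.2],
       [  0. ,   0. ,   1. ]]), 'world_from_camera': array([[   0.5,   -0.5,    0.7, 1259.1],
       [   0.8,    0.3,   -0.5, -477.8],
       [   0. ,    0.8,    0.6,  709. ],
       [   0. ,    0. ,    0. ,    1. ]]), 'shot': 1}
recess [261.3 187. ] 0.57 [486.7  59.2  74.9]
lip_tip [252.2 176.2] 0.82 [419.5  72.6  69.8]
lip_tip [266.1 204.2] 0.59 [552.5  30.4  67.9]
lip_tip [277.5 187.6] 0.29 [614.   18.2 160.7]
deck_edge [269.8 200.1] 0.95 [543.   49.   68.3]
cover_rib [295.9 159.8] 0.89 [338.9 301.9  14.7]
cover_rib [182.3 223.8] 0.61 [ 464.  -174.8   29.2]
cover_rib [261.4 182.5] 0
[... 586 characters left out ...]
,
       [   0. ,    0.1,    1. , 1396.2],
       [   0. ,    0. ,    0. ,    1. ]]), 'shot': 2}
lip_tip [241.  214.2] 0.94 [399.3  85.9  65.3]
deck_edge [255.2 175.4] 0.55 [532.3  35.1  70.7]
cover_rib [180.3 231.9] 0.91 [341.  301.1  29.7]
cover_rib [348.1 258.1] 0.73 [ 241.  -286.4   33.2]
cover_rib [246.3 191.2] 0.72 [476.   66.1  95.1]
cover_near [201.5 235.5] 0.9 [326.5 230.1   4.5]
cover_near [296.  202.1] 0.89 [ 441.5 -111.2    3.9]
cover_near [237.1 213.2] 0.86 [402.9  99.3  64.7]
hold_arm [258.3 151.6] 0.65 [600.2  24.3 151.9]
polish_a_mid [360.7 209.8] 0.46 [ 408.2 -323.6   79.6]
jar_mid [371.6 141.2] 0.96 [ 660.3 -392.3    6.5]
practice_hand [140.5 173.5] 0.92 [541.5 424.2  91. ]
```

View pics/top0.png

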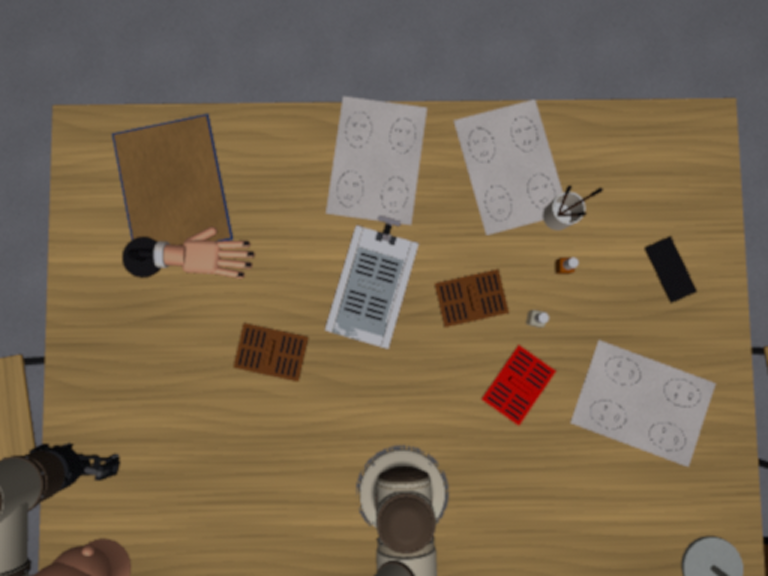

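View pics/scene0.png

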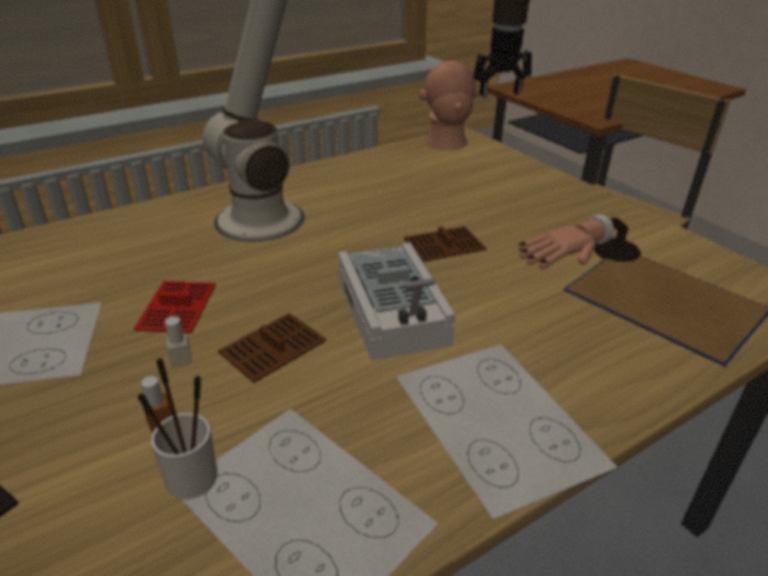

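The top view (1.5x pixels) shows four plate-like parts. Two are brown, at (271,352) and (472,298). One is red, at (519,385). The aluminium plate is on the white collector, at (371,289), and that is the one I want. The hinge and arm are at (386,235). Next I fit the box from depth and check a close crop.

Run:
```python
from h import *
np.set_printoptions(precision=1,suppress=True)
p=get_image('top'); save(p,'crop1.png',(205,135,290,245),5)
K=p['mtx'];T=p['world_from_camera']
v,u=np.mgrid[135:245,200:295]; s=p['z_map'][135:245,200:295]
d=np.stack([(u-K[0,2])/K[0,0],-(v-K[1,2])/K[1,1],-np.ones(u.shape)],-1)*s[...,None]
P=(d@T[:3,:3].T+T[:3,3])[s>0]; 
B=P[(P[:,2]>50)&(P[:,2]<110)]
r=cv2.minAreaRect(B[:,:2].astype(np.float32)); print(r,len(B))
W=P[(P[:,2]>66)&(P[:,2]<80)]; r2=cv2.minAreaRect(W[:,:2].astype(np.float32)); print(r2)
yaw=np.deg2rad(r[2]); yaw=(yaw+np.pi/4)%(np.pi/2)-np.pi/4; print('yaw',yaw)
c=np.array(r[0]); a=np.array([np.cos(yaw),np.sin(yaw)]); b=np.array([-a[1],a[0]]); o=c-20*a; print('recess',o)
q=np.c_[(P[:,:2]-o)@a,(P[:,:2]-o)@b,P[:,2]]
for lo,hi in((82,120),(120,220)):
    m=q[(q[:,2]>lo)&(q[:,2]<hi)&(abs(q[:,1])<70)]; print(lo,len(m),m[:40] if len(m)<60 else (m.mean(0),m.min(0),m.max(0)))
for y in(68,-68):
    m=q[(abs(q[:,1]-y)<6)&(abs(q[:,0])<90)]; print('wall z',np.median(m[:,2]))
m=q[(abs(q[:,1])<35)&(abs(q[:,0]-70)<20)];print('plate z',np.median(m[:,2]))
```

```text
((479.19879150390625, 63.63875961303711), (151.76141357421875, 254.19451904296875), 73.02787017822266) 3174
((478.87957763671875, 63.72237014770508), (151.78697204589844, 253.3844757080078), 72.96501159667969)
yaw -0.29621954646593274
recess [460.1  69.5]
82 108 (array([65.3,  0. , 92. ]), array([ 12.9, -28.6,  82.1]), array([142.7,  30.2, 106. ]))
120 92 (array([153.8,  -0.4, 157.2]), array([132.5, -25.2, 143.8]), array([166.9,  23.6, 167.7]))
wall z 71.15159203173994
wall z 72.02049808901245
plate z 69.79021292356492
```

View pics/crop1.png

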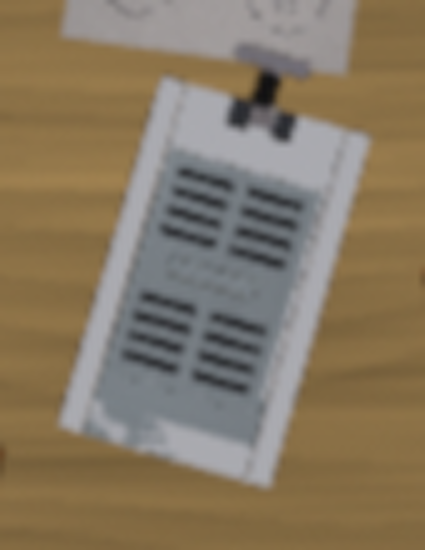

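The crop shows the aluminium plate with the rib at crop (210,280), and its near edge just over the lip. The arm and cross bar at (270,60) lean back. The fitted box is 152x254, which matches the description, with yaw -0.296. Next I work out the approach.

```bash
cat >> h.py <<'E'
O=np.array([460.1,69.5]); YAW=-0.296
def rec(P):
    P=np.asarray(P,float); c,s=np.cos(YAW),np.sin(YAW); d=P[:2]-O
    return np.array([c*d[0]+s*d[1],-s*d[0]+c*d[1],P[2]-48])
def wor(q):
    c,s=np.cos(YAW),np.sin(YAW); return np.array([O[0]+c*q[0]-s*q[1],O[1]+s*q[0]+c*q[1],48+q[2]])
def go(q,fix=0):
    """slide (m) and roll (deg) to put the TCP's axis at recess x,y with tip (173) at recess z, tool y along recess x"""
    s=read_state(); r=R.from_quat(s['ee_rot']); M=r.as_matrix()
    t=wor(q); t[2]+=173
    y=M[:,1]; ang=np.arctan2(y[1],y[0]); e=(YAW-ang+np.pi/2)%np.pi-np.pi/2
    print('tool y yaw',ang,'roll',-np.rad2deg(e),'tilt',M[:,2],'j6',s['joints'][5])
    print('slide',(M.T@(t-s['position'])/1000).round(4))
    tip=s['position']+M[:,2]*173; print('tip now rec',rec(tip),'F',s['contact_force'],'t',s['clock'],'w',s['gripper_width'])
E
python3 - <<'E'
from h import *
np.set_printoptions(precision=4,suppress=True)
go([18,0,110])
E
```

```text
tool y yaw -1.8105881973733986 roll -86.77951140982304 tilt [-0.  0. -1.] j6 -0.2586023102944817
slide [0.4484 0.4492 0.0737]
tip now rec [-454.9676  423.3074  183.7194] F [-0.2792  0.0173  0.0153] t 1.15 w 85.26131966644145
```

Call:
carry_out --pt "0.05 0.05 0" --pt "0.1 0.1 0" --pt "0.15 0.15 0" --pt "0.2 0.2 0" --pt "0.25 0.25 0.01" --pt "0.3 0.3 0.02" --pt "0.35 0.35 0.03" --pt "0.395 0.395 0.04" --roll '[10.5,21,31.5,42,52.5,63,73.5,84]' --claw '[0.05,0.05,0.05,0.05,0.05,0.05,0.05,0.05]'

```text
clock: 2.15
position: [407.5, 179.6, 374.0]
ee_rot: [-0.656, 0.755, -0.0, 0.001]
contact_force: [1.4, 0.4, -1.2]
gripper_width: 49.8
grasp_force: 0.0
```

Run:
```python
from h import *
np.set_printoptions(precision=4,suppress=True)
go([18,0,110])
```

```text
tool y yaw 3.001195689425927 roll 8.915397232833367 tilt [ 0.0015  0.0011 -1.    ] j6 -0.9228131334988463
slide [ 0.1045 -0.0852  0.043 ]
tip now rec [-82.253   90.2411 152.9816] F [ 1.4335  0.4339 -1.1896] t 2.15 w 49.76894375556127
```

Call:
carry_out --pt "0.045 -0.037 0.012" --pt "0.09 -0.073 0.025" --pt "0.1045 -0.085 0.03" --pt "0.1045 -0.085 0.03" --roll '[5,9,9,9]' --claw '[0.05,0.05,0.05,0.05]'

```text
clock: 2.65
position: [477.4, 65.2, 343.1]
ee_rot: [-0.595, 0.803, 0.0, -0.001]
contact_force: [-0.5, -0.1, 0.8]
gripper_width: 50.0
grasp_force: 0.0
```

```bash
cat >> h.py <<'E'
def wrist(names,zs,png=None,crop=None,k=1.5):
    s=read_state(); p=get_image('wrist'); Tt=p['T_tool_cam']; K=p['mtx']
    M=R.from_quat(s['ee_rot']).as_matrix()
    if png: save(p,png,crop,k)
    for n,z in zip(names,zs):
        for r in place_of(p,n)[:2]:
            u,v=r['at']; x,y=(u-K[0,2])/K[0,0],(v-K[1,2])/K[1,1]; th=np.hypot(x,y)
            d=np.array([x/th*np.sin(th),-y/th*np.sin(th),-np.cos(th)])
            zc=p['z_map'][int(v),int(u)]
            f=M@Tt[:3,:3]@d; o=s['position']+M@Tt[:3,3]
            print(n,np.round(r['at'],0),round(r['conf'],2),'at h',rec(o+f*(48+z-o[2])/f[2]),'by depth',rec(o+f*zc/np.cos(th)) if zc else None)
E
python3 - <<'E'
from h import *
np.set_printoptions(precision=4,suppress=True)
wrist(['cover_rib','cover_near','lip_tip','deck_edge','cross_bar'],[36,17,17,17,115],'w1.png')
go([18,0,28])
E
```

```text
cover_rib [399. 310.] 0.73 at h [-143.7902  133.2813   36.    ] by depth [-35.7492 -11.4826 189.5594]
cover_rib [248. 199.] 0.55 at h [21.8133  2.0334 36.    ] by depth [21.5028 -3.0498 49.8384]
cover_near [241.  16.] 0.96 at h [  27.4933 -148.4975   17.    ] by depth [  30.0423 -164.2536  -41.3318]
cover_near [338. 190.] 0.82 at h [-58.9636  -0.1693  17.    ] by depth [-57.6687  -1.5657  21.2293]
cross_bar [ 48. 232.] 0.86 at h [156.7668  -2.0212 115.    ] by depth [158.3917  -1.0963 113.2704]
tool y yaw 2.851140520249923 roll 0.31786934492678043 tilt [ 0.0009  0.0004 -1.    ] j6 -0.7688810242670181
slide [ 0.0027 -0.0014  0.095 ]
tip now rec [ 16.6775   2.7726 123.0503] F [ 0.3169 -0.1193  0.6458] t 2.95 w 49.86907322388224
```

View pics/w1.png

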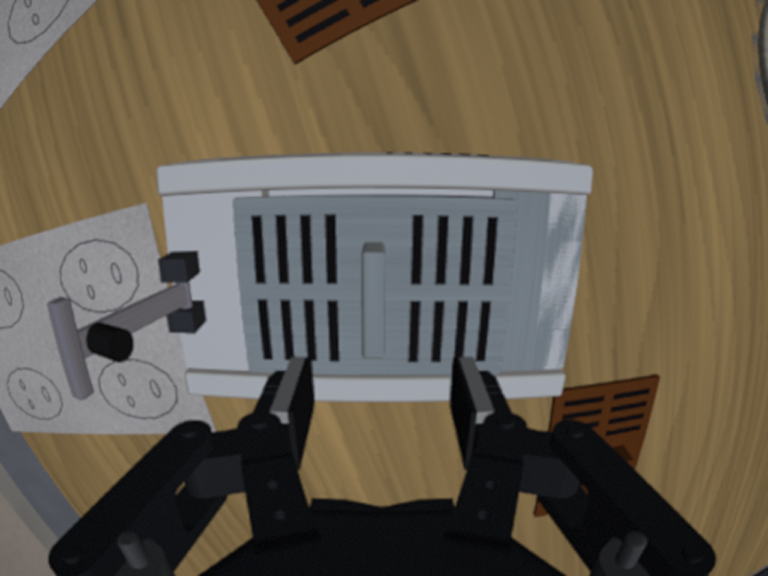

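The wrist view shows the aluminium cover straddled by the fingers, with the rib at (373,300) and x≈+21. The near edge is at -59, which agrees. The cross bar at (70,345) is at x≈157. I descend over the rib, narrow the fingers and push outward.

Call:
carry_out --pt "0.003 -0.003 0.045" --pt "0.003 -0.003 0.085" --pt "0.003 -0.003 0.093" --pt "0.003 -0.003 0.093" --pt "0.003 -0.003 0.093" --pt "0.003 -0.003 0.093" --roll '[0,0,0,0,0,0]' --claw '[0.05,0.05,0.05,0.024,0.024,0.024]'

```text
clock: 3.7
position: [479.4, 62.9, 251.9]
ee_rot: [-0.597, 0.802, -0.0, 0.001]
contact_force: [0.1, 0.4, -0.6]
gripper_width: 24.0
grasp_force: 0.0
```

Run:
```python
from h import *
np.set_printoptions(precision=4,suppress=True)
go([42,0,28])
```

```text
tool y yaw 2.8496576373521316 roll 0.23290641337119652 tilt [ 0.0027  0.0012 -1.    ] j6 -0.7594084009255467
slide [-0.0006 -0.0216  0.0029]
tip now rec [20.731  -0.3656 30.8996] F [ 0.0921  0.3803 -0.6073] t 3.7 w 23.952827260586897
```

Call:
carry_out --pt "0 -0.004 0.002" --pt "0 -0.008 0.002" --pt "0 -0.012 0.002" --pt "0 -0.016 0.002" --pt "0 -0.02 0.002" --pt "0 -0.023 0.002" --pt "0 -0.023 0.002" --roll '[0,0,0,0,0,0,0]' --claw '[0.024,0.024,0.024,0.024,0.024,0.024,0.024]'

```text
clock: 4.58
position: [501.3, 55.9, 248.5]
ee_rot: [-0.597, 0.803, -0.0, 0.0]
contact_force: [-1.0, -0.3, 0.1]
gripper_width: 23.8
grasp_force: 0.4
```

Run:
```python
from h import *
np.set_printoptions(precision=4,suppress=True)
go([42,0,28])
wrist(['cover_rib','cover_near','lip_tip'],[32,0,17],'w2.png')
```

```text
tool y yaw 2.849332276063123 roll 0.21426458469406645 tilt [ 0.0002 -0.0001 -1.    ] j6 -0.7260004411959492
slide [-0.001   0.0013 -0.0005]
tip now rec [43.3736 -0.9788 27.5114] F [-0.9675 -0.2506  0.1064] t 4.575 w 23.80266323217382
cover_rib [446. 351.] 0.95 at h [-120.7711  105.2639   32.    ] by depth [-16.8703 -14.9675 119.4929]
cover_rib [263. 258.] 0.65 at h [37.6177  0.7851 32.    ] by depth [37.9948 -5.7717 42.6763]
cover_near [458. 295.] 0.73 at h [-138.3115   70.1458    0.    ] by depth [-188.2238  112.6036  -46.787 ]
lip_tip [395. 242.] 0.87 at h [-46.4918   1.1272  17.    ] by depth [-47.744    2.3203  14.854 ]
```

View pics/w2.png

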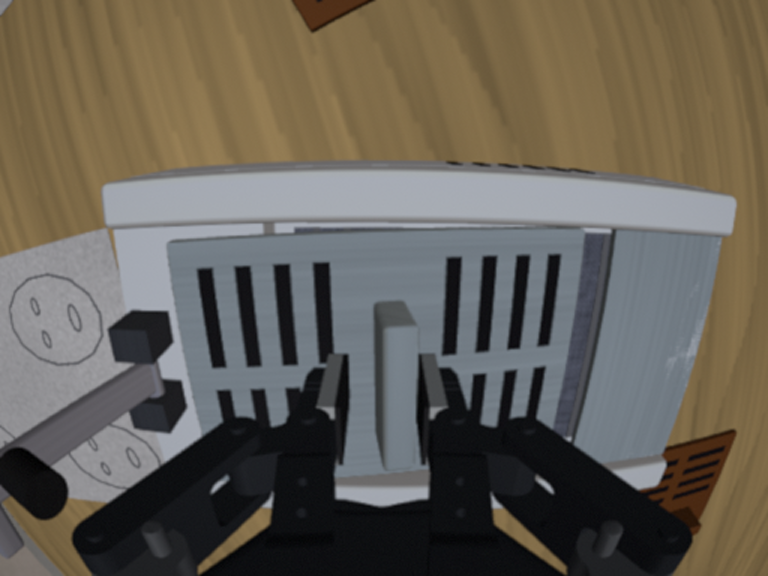

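The cover has tipped: a dark gap shows at (590,330), the near edge is clear of the lip and the far edge is on the deck. I lower a little and push back.

Call:
carry_out --pt "0 0.003 0.003" --pt "0 0.008 0.006" --pt "0 0.014 0.006" --pt "0 0.02 0.006" --pt "0 0.026 0.006" --pt "0 0.032 0.006" --pt "0 0.037 0.006" --pt "0 0.042 0.006" --roll '[0,0,0,0,0,0,0,0]' --claw '[0.024,0.024,0.024,0.024,0.024,0.024,0.024,0.024]'

```text
clock: 5.78
position: [460.5, 68.3, 242.6]
ee_rot: [-0.597, 0.802, -0.0, 0.0]
contact_force: [0.9, -0.3, -1.0]
gripper_width: 24.0
grasp_force: 0.5
```

Run:
```python
from h import *
np.set_printoptions(precision=4,suppress=True)
go([-7,0,21])
wrist(['cover_rib','lip_tip','deck_edge'],[28,17,17],'w3.png')
```

```text
tool y yaw 2.849497081164249 roll 0.2237072214308154 tilt [ 0.0002  0.0001 -1.    ] j6 -0.7896389321368182
slide [-0.0011  0.0078  0.0006]
tip now rec [ 0.7881 -1.0489 21.6235] F [ 0.8975 -0.325  -1.0318] t 5.775 w 23.995067322198025
cover_rib [246. 261.] 0.6 at h [ 4.1889  1.1777 28.    ] by depth [ 3.83   -5.9457 39.3728]
lip_tip [336. 249.] 0.65 at h [-47.6823   0.9352  17.    ] by depth [-47.9581   1.4258  16.1507]
deck_edge [114. 245.] 0.79 at h [85.2893  0.8462 17.    ] by depth [82.6489 -1.7695 21.5326]
```

View pics/w3.png

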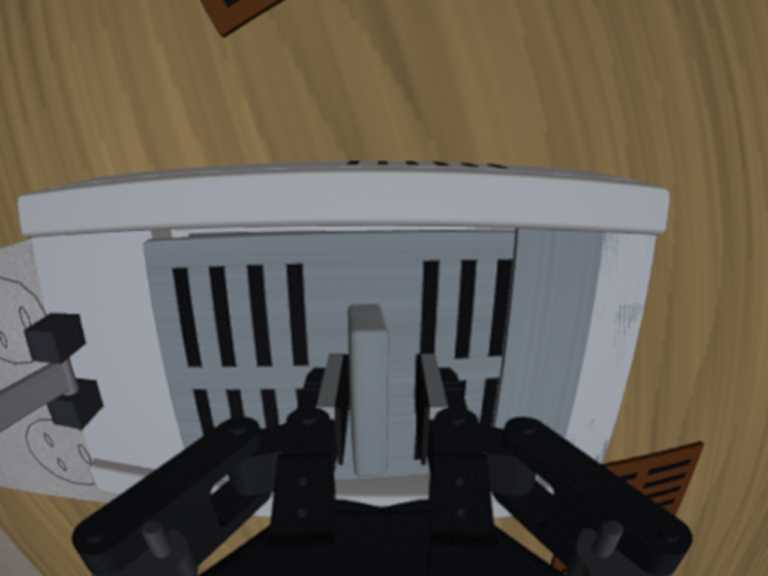

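The near edge is under the lip and the far edge is still on the deck, with the rib at x≈+6. I push the last few millimetres slowly.

Call:
carry_out --pt "0 0.002 0" --pt "0 0.004 0" --pt "0 0.005 0" --pt "0 0.006 0" --pt "0 0.007 0" --pt "0 0.007 0" --roll '[0,0,0,0,0,0]' --claw '[0.024,0.024,0.024,0.024,0.024,0.024]'

```text
clock: 6.72
position: [454.1, 70.1, 242.6]
ee_rot: [-0.597, 0.802, -0.0, -0.0]
contact_force: [1.3, -0.4, -0.8]
gripper_width: 23.9
grasp_force: 0.7
```

Run:
```python
from h import *
np.set_printoptions(precision=4,suppress=True)
go([-7,0,21])
wrist(['cover_rib','lip_tip','deck_edge'],[19,17,17],'w4.png')
```

```text
tool y yaw 2.84947228793811 roll 0.22228667421252343 tilt [-0.     -0.0001 -1.    ] j6 -0.8006474221099655
slide [-0.0012  0.001   0.0006]
tip now rec [-5.9503 -1.1963 21.5774] F [ 1.3075 -0.4108 -0.7651] t 6.725 w 23.87278124277988
cover_rib [243. 256.] 0.95 at h [-0.8243  3.7676 19.    ] by depth [-1.3483 -3.903  31.6536]
lip_tip [326. 249.] 0.79 at h [-48.5487   0.8375  17.    ] by depth [-48.5171   0.7736  17.1107]
deck_edge [104. 244.] 0.61 at h [85.4272  0.5719 17.    ] by depth [85.9275  1.0298 16.2052]
```

View pics/w4.png

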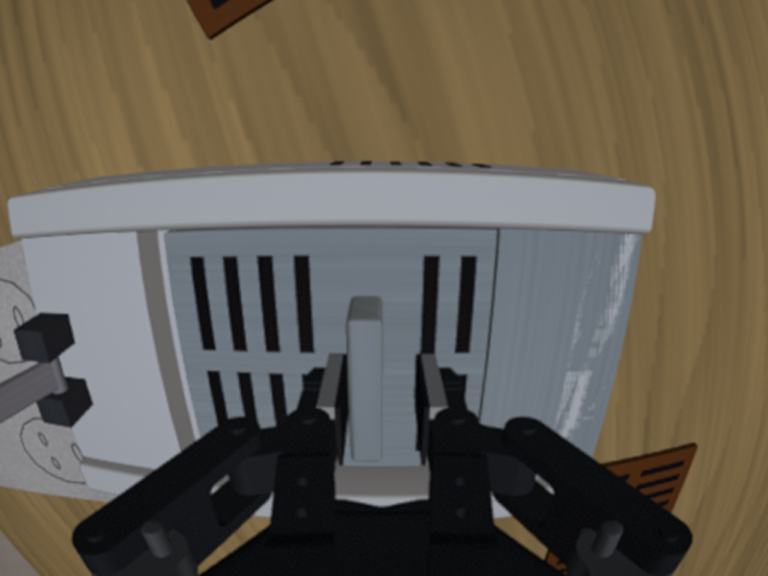

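The cover has dropped level: the rib top is about 32 mm above the floor, x≈-1, and the deck step shows at (165,330). Now I centre off the rib, lift, close and go beyond the bar.

Call:
carry_out --pt "0 0.0 0" --pt "0 -0.004 0" --pt "0 -0.005 -0.03" --pt "0 -0.005 -0.08" --pt "0 -0.005 -0.13" --pt "0 -0.03 -0.14" --pt "0 -0.085 -0.14" --pt "0 -0.14 -0.14" --roll '[0,0,0,0,0,0,0,0]' --claw '[0.03,0.03,0.03,0.03,0.0,0.0,0.0,0.0]'

```text
clock: 7.92
position: [589.4, 29.4, 383.3]
ee_rot: [-0.597, 0.802, -0.0, 0.001]
contact_force: [1.1, 1.0, 0.3]
gripper_width: -0.3
grasp_force: 0.0
```

Run:
```python
from h import *
np.set_printoptions(precision=4,suppress=True)
go([198,0,95])
p=get_image('top'); 
for n in('cross_bar',): print([ (r['at'],r['conf'],rec(w(p,r['at']))) for r in place_of(p,n)])
```

```text
tool y yaw 2.850227358669618 roll 0.26554904036179017 tilt [ 0.001   0.0006 -1.    ] j6 -0.615246008832975
slide [-0.0003 -0.0625  0.0673]
tip now rec [135.5652  -0.4867 162.2657] F [1.0735 1.0092 0.3264] t 7.925 w -0.2823206647873925
[]
```

Call:
carry_out --pt "0 -0.035 0" --pt "0 -0.067 0" --pt "0 -0.067 0.03" --pt "0 -0.067 0.062" --pt "0 -0.067 0.064" --pt "0 -0.067 0.064" --roll '[0,0,0,0,0,0]' --claw '[0,0,0,0,0,0]'

```text
clock: 8.78
position: [652.5, 10.7, 319.7]
ee_rot: [-0.597, 0.802, -0.0, 0.0]
contact_force: [0.4, 0.3, 0.9]
gripper_width: 0.0
grasp_force: 0.0
```

Call:
carry_out --pt "0 0.01 0" --pt "0 0.02 0" --pt "0 0.029 0" --pt "0 0.037 0" --pt "0 0.045 0" --pt "0 0.053 0" --pt "0 0.061 0" --pt "0 0.066 0" --roll '[0,0,0,0,0,0,0,0]' --claw '[0,0,0,0,0,0,0,0]'

```text
clock: 9.78
position: [588.6, 29.7, 318.6]
ee_rot: [-0.597, 0.802, 0.0, -0.0]
contact_force: [0.0, 0.2, 0.1]
gripper_width: 0.1
grasp_force: 0.0
```

Run:
```python
from h import *
np.set_printoptions(precision=4,suppress=True)
go([120,0,95])
wrist(['cross_bar','cover_rib'],[115,19],'w5.png')
```

```text
tool y yaw 2.849635969216414 roll 0.23166492064465624 tilt [-0.0002 -0.0001 -1.    ] j6 -0.6169584026204668
slide [-0.0006  0.0145  0.0026]
tip now rec [134.5082  -0.5836  97.5535] F [0.0103 0.1571 0.1353] t 9.775 w 0.07640858067700972
cross_bar [302. 264.] 0.87 at h [109.4608  -3.0032 115.    ] by depth [109.7076  -3.8206 116.2684]
cover_rib [468. 308.] 0.88 at h [-131.0147  142.5343   19.    ] by depth [-182.3336  186.3054  -23.7517]
cover_rib [409. 203.] 0.67 at h [-1.9531  1.4379 19.    ] by depth [ 4.862  -2.8164 30.0794]
```

View pics/w5.png

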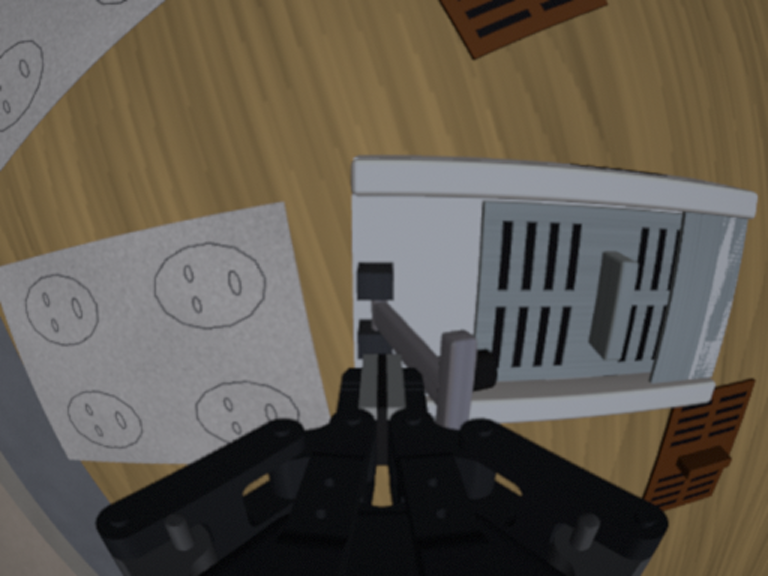

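The bar at (458,390) is already past upright (x≈109) and falling forward, and the cover is still level. I nudge a little, wait, then lift clear.

Call:
carry_out --pt "0 0.006 0" --pt "0 0.012 0" --pt "0 0.012 0" --pt "0 0.012 0" --pt "0 0.0 -0.03" --pt "0 0 -0.09" --pt "0 0.0 -0.13" --pt "0 0.0 -0.13" --roll '[0,0,0,0,0,0,0,0]' --claw '[0,0,0,0,0,0,0,0]'

```text
clock: 10.92
position: [589.6, 29.4, 453.0]
ee_rot: [-0.597, 0.802, -0.002, 0.004]
contact_force: [-0.0, -0.6, -0.6]
gripper_width: 0.1
grasp_force: 0.0
```

Run:
```python
from h import *
np.set_printoptions(precision=4,suppress=True)
go([120,0,95])
wrist(['cross_bar','cover_rib','polish_a_mid'],[29,19,0],'w6.png')
```

```text
tool y yaw 2.8495835360128603 roll 0.22866071937468252 tilt [ 0.0088  0.0018 -1.    ] j6 -0.6165659829005191
slide [-0.0001  0.0166  0.1369]
tip now rec [136.8972   0.1674 231.9892] F [-0.021  -0.6327 -0.6175] t 10.925 w 0.10915293896535996
cross_bar [327. 165.] 0.69 at h [49.2322  0.0917 29.    ] by depth [50.5387 -1.1766 34.2532]
cover_rib [364. 164.] 0.64 at h [-2.0974  0.6253 19.    ] by depth [ 2.289  -2.0549 30.3504]
```

View pics/w6.png

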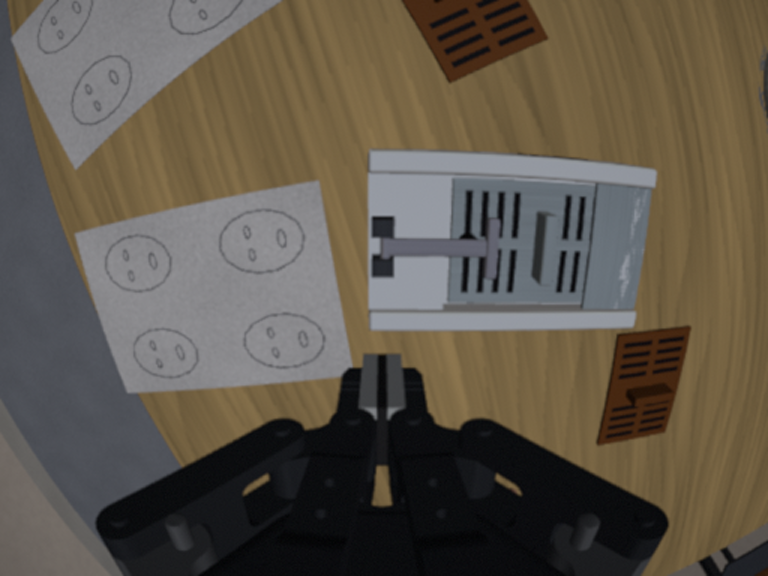

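The arm is folded level: its bar at (492,248) is at x≈49 with its top at about 34 mm. Its foot is on the cover, and the cover is level under the lip. I hand it in.

```bash
python3 -c "
from bench import *
print(job_done())"
```

```text
the job is handed in; nothing more can be done
None
```

The cover is fitted level under the lip, the hold-down arm is folded with its foot on the cover, and the job was handed in at about 11 s; the bottles and jar were not touched.

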